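# Cycle the pod machine's handle, then hold its service key turned

### The job

Empty the pod coffee machine and set it rinsing: lift its sprung handle all the way up and ease it slowly back down until it is shut, never letting it snap shut. Then take the orange service key from its stand, push it fully home in the brass lock on top of the machine's side unit, working it past the sticky pins, turn it a quarter turn clockwise (seen from above) and finish still gripping the key and holding it turned against its spring. Leave the glass cup and the steel jug where they stand.

Things in the scene. Friction and masses are not known exactly. Their poses are not given: they have to be found in the camera images.
- machine: pod coffee machine, fixed; origin under its centre, x to its rear, y to its left seen from the robot, z up. Front (-x) faces the robot. Tower and brew head 100 mm wide, x -130 to 150, top at 190 mm. Grey side unit against its right: x -90 to 50, y -190 to -60, top at 140 mm, the brass lock on it. Lift-up steel handle over the brew head
- handle (a joint): the machine's lift-up handle: 0 = shut, grows as the bar is lifted, stop (fully up) at 0.9 rad. A spring pulls it shut all the way (about 6 N at the bar when shut, 8 N when fully up); let go, it snaps shut
- handle_hinge (a point): middle of the handle's hinge line, at machine x 20, y 0, z 185 mm. Turns with the handle: y is always the level hinge line; shut, x points level to the machine's rear, z up; lifting turns it about +y
- handle_bar (a point): centre of the handle's round dark crossbar, 12 mm thick, 116 mm long, along the hinge line, side arms at its ends running back to the hinge. Shut: 120 mm in front of the hinge line, 40 mm higher (225 mm above the bar top, 35 mm above the brew head). Fully up: about 305 mm above the bar top. Pinch from above, a finger before and one behind; it rolls between the pads
- lock (a joint): turn of the brass lock cylinder: 0 = rest, grows clockwise seen from above, stop at 1.57 rad (a quarter turn). A spring turns it back to 0 when let go; it needs about 0.03 N m to start and 0.13 N m at the stop. The key has some 0.2 rad of play in the slot before it takes the cylinder along
- lock_mouth (a point): centre of the slot's mouth on the top of the brass lock cylinder, on its vertical axis: machine x -20, y -130, z 143 mm (3 mm above the side unit). Turns with the cylinder; z up, x along the slot: 15 mm (x) by 6 mm (y), 35 mm deep, front to back on the machine at rest. Two sticky sprung pins, 10 and 20 mm down, one from each long side: push past with 5 to 15 N, wiggle slightly if stuck
- key: orange service key standing blade down in its stand. Origin: centre of the underside of its steel collar (22 mm across), which rests on the stand and, fully home, on the lock's top. z up, x along the blade's width. Blade 12 mm (x) by 4 mm (y), 30 mm long below the collar, rounded tip. Bow to grip: 30 mm (x) by 10 mm (y), from 10 to 46 mm above the origin. 35 to 65 g. Fits either way round
- stand: black key stand, fixed, 60 x 60 mm, 45 mm tall, origin under its centre; the key stands in a slot in the middle of its top
- cup: small glass espresso cup, 62 mm across, 62 mm tall, origin under its centre, standing on a cork coaster 96 mm across and 6 mm thick; leave alone
- jug: empty steel frothing jug, 84 mm across, 100 mm tall, with a handle, origin under its centre; leave alone
Mind the look-alikes: they are no part of the job. Several things have the shape of the stand; the one meant has the colours described above.

How it is judged:
On the way, in this order (a step that is already met when the one before it is completed fails the run):
1. the handle is lifted fully up, the key still in its stand (value of joint handle above 0.8 rad and horizontal distance between key and stand below 0.02 m), for 0.2 s.
2. the handle is back down, shut (value of joint handle below 0.06 rad), for 0.2 s.
3. the key is fully home in the lock, not yet turned (z of key in the frame of lock_mouth below 0.004 m and horizontal distance between key and lock_mouth below 0.005 m and angle between the z axis of key and the z axis of lock_mouth, either way round below 0.15 rad and value of joint lock below 0.5 rad), for 0.1 s.
At the end, for the whole second after the job is handed in: Held for the last second: fingers grip the key (over 2 N), its collar within 5 mm of the cylinder top and axis, upright within 0.15 rad, lock turned over 1.3 of 1.57 rad; handle shut (under 0.06 rad); cup and jug upright (0.2 rad), within 30 mm of their starts (value of joint lock above 1.3 rad and z of key in the frame of lock_mouth below 0.005 m and horizontal distance between key and lock_mouth below 0.005 m and angle between the z axis of key and the z axis of lock_mouth, either way round below 0.15 rad and contact force between the fingers and key above 2 N and value of joint handle below 0.06 rad and distance of each of cup, jug from where it was at the start of the episode below 0.03 m and angle between each of cup, jug's own z axis and vertical below 0.2 rad); the arm keeps its last pose, push and grip.
It fails at once if the handle snaps back: it closes faster than 1.5 rad/s (velocity of joint handle below -1.5 rad/s).
It fails at once if the cup is knocked or moved (distance of cup from where it was at the start of the episode above 0.03 m or angle between cup's own z axis and vertical above 0.5 rad).
It fails at once if the jug is knocked or moved (distance of jug from where it was at the start of the episode above 0.03 m or angle between jug's own z axis and vertical above 0.5 rad).
It also fails if it takes over 69 s, if anything falls off the work surface, if the arm or the gripper's body presses on something with over 40 N, if the wrist force passes 120 N, or if a joint passes its speed limit or range.

### The arm

A 6-joint arm with a two-finger parallel gripper is mounted at the origin on the work surface. World frame = base frame: x ahead of the robot, y to its left, z up, the work surface at z = 0. Lengths are in m, angles in rad, forces in N, time in s.
With the tool pointing down it reaches from about 0.35 to 0.85 m from the base axis. Payload 8.1 kg.
Tool frame: the origin (TCP) lies at the very end of the fingers, on their centre line; the grasp point (between the pads) lies 19 mm behind it; z points along the fingers, y is the line along which they close (so a half turn about z gives the same grasp; the last joint's range is limited). The gripper opens to 93 mm and grips with 3 to 60 N. Pads are 15 mm wide; open, the fingers measure 128 mm over their backs; the gripper's body (75 mm by 188 mm) begins 65 mm behind the grasp point.
Start: joints at [1.157, 0.13, 1.488, -0, 1.523, -0.085], TCP at [0.194, 0.568, 0.219] pointing down, gripper open.
Joint ranges: [-2.96, 2.96], [-0.89, 2.26], [0.02, 2.5], [-1.34, 4.48], [0, 2.73], [-2.66, 2.66]. Speed limits (rad/s): [2.39, 2.39, 2.79, 3.14, 3.14, 3.14].

### API

Orientations are given as a rotation vector (axis times angle).
In Python, from plant import robot gives the robot as it stands. The module is installed in compiled form; this text tells all that it offers.
- The arm moves only by the tool play_rows, never from a script. Its argument "increments" is text: rows parted by semicolons, each of 5 numbers parted by spaces: the shift along the tool's x, y, z in mm, then the turn about the tool's z in degrees, then the closure, from -1 (fully open) to 1 (shut). In form: dx dy dz yaw claw; .... A call has 1 to 20 rows; each row is the pose to reach, as a shift and turn from the pose commanded when the call began, along the tool's axes at that moment; what a row does not reach only later rows make up. A row lasts 1/10 s, in which the tool goes at most 50 mm and 8.59 degrees, less where a joint would pass 70% of its speed; a pose out of reach is approached as far as the arm can. A call with a gripper value outside its range is refused whole. The fingers move at their own pace and stop on an object; "force" is the grip in N (left out, the last holds). Time passes only in rows, so rows that repeat a pose let the fingers close. It gives the time, the measured TCP pose, the force, the opening and the grip force at its end, in the units of the state.
- robot.read_state(): the state, without advancing time (a new reading comes with each control period).
- robot.read_camera(name): name is "scene" or "side" or "wrist"; returns the picture (480x640x3 uint8, blue, green, red); there is no depth.
- robot.calibration(name): a dict with "vertical_fov" (degrees; the focal length in pixels is half the picture's height over the tangent of half this angle, whatever the lens; pixels are square), "cx", "cy" (the principal point, pixels), "rvec" (rotation vector, rad) and "tvec" (3), from world to camera coordinates, as OpenCV has them. Camera axes: x right, y down, z forward; pixel columns grow to the right and rows downward; lengths in m; the calibration is good to about 2 mm. A picture is of the moment at which its call begins: read the wrist's pose just before it. calibration takes no time and is no camera call; for the wrist camera it gives the pose at the moment of the call.
- robot.close_job(): hands the job in; it is judged then, once.
Trained networks look in the newest picture that a camera, given by its name, has taken for a name from the list of things; names that differ only in an ending like _2 or _b are one class to them, and where a whole thing is asked for, a point or a joint stands for the part that bears it (a point fixed in the world has none). Each returns a list of dicts, best first, with "conf" (0 to 1); they miss things now and then, are a little off and sometimes report something else, mostly with a low value. They report only what shows in the picture. A call takes as long as a camera call. They do not tell look-alikes from the thing itself.
- robot.recognise(camera, query): "centre" ([x, y, z] in m, in world coordinates, good to about 4 mm: the middle of the surface that is visible of it).
- robot.regions_of(camera, query): "pixels" (480x640 bool, what is visible of it).
- robot.landmark_of(camera, query): "centre" ([x, y, z] in m, in world coordinates, good to about 4 mm: a listed point, or the origin of a listed thing).
The state is a dict: "t": time; "q": joint angles; "dq": joint speeds; "joint_torque": joint torques, N m; "tool_pos": TCP position; "orientation": TCP orientation; "force": force on the tool from outside, world axes, zero at the start; "wrist_torque": the same for the moment, N m; "opening": finger opening in m; "gripper_force": force on a finger pad.
Only numpy, scipy, OpenCV 4.12 (cv2) and the standard library are available. Lean on these libraries where they do the work, as an engineer would, in place of code of your own. Each camera call takes 0.05 s, during which the arm holds its last target. There are 200 camera calls.

## Working session

There is one attempt and no reset: what is moved stays moved. The work goes in short steps, Python scripts to look and compute and a tool call to move; the robot and the scene stay as the last step left them, time stands still between calls to the robot, and variables do not carry over. Pictures are saved under pics/ and viewed, at most 12 in all, crops included, and the job is handed in when it is done.

Besides the shell and the picture viewer there is one more tool, called by a JSON object that holds its "name" and its "arguments", one argument or row to a line. play_rows: Moves the arm, as the interface text tells. Its arguments: {"type":"object","properties":{"increments":{"type":"string"},"force":{"type":"number"}},"required":["increments"]}

```bash
mkdir -p pics; cat > h.py <<'E'
import numpy as np,cv2
from scipy.spatial.transform import Rotation as R
from plant import robot
def proj(cam,P):
    c=robot.calibration(cam);f=240/np.tan(np.radians(c["vertical_fov"])/2)
    p=R.from_rotvec(np.ravel(c["rvec"])).apply(np.atleast_2d(P))+np.ravel(c["tvec"])
    return np.c_[c["cx"]+f*p[:,0]/p[:,2],c["cy"]+f*p[:,1]/p[:,2]]
def ray(cam,u,v,z):
    c=robot.calibration(cam);f=240/np.tan(np.radians(c["vertical_fov"])/2)
    r=R.from_rotvec(np.ravel(c["rvec"])).inv();o=-r.apply(np.ravel(c["tvec"]))
    d=r.apply([(u-c["cx"])/f,(v-c["cy"])/f,1]);return o+d*(z-o[2])/d[2]
E
python3 - <<'E'
from h import *
s=robot.read_state();print({k:np.round(v,3) for k,v in s.items()})
for c in ["scene","side"]:
    cv2.imwrite(f"pics/{c}1.png",robot.read_camera(c))
    for n in ["machine","handle_hinge","handle_bar","lock_mouth","key","stand","cup","jug"]:
        print(c,n,[(np.round(d["centre"],3).tolist(),round(d["conf"],2),proj(c,d["centre"])[0].astype(int).tolist()) for d in robot.landmark_of(c,n)])
E
```

```text
{'t': np.float64(0.0), 'q': array([ 1.157,  0.131,  1.489,  0.   ,  1.523, -0.085]), 'dq': array([-0.   ,  0.   , -0.001, -0.001,  0.002, -0.001]), 'joint_torque': array([-0.0000e+00, -5.5989e+01, -4.9173e+01,  7.7000e-02,  3.6000e-02,
       -0.0000e+00]), 'tool_pos': array([0.193, 0.567, 0.218]), 'orientation': array([-5.140e-01, -3.099e+00,  3.000e-03]), 'force': array([0.244, 0.245, 0.555]), 'wrist_torque': array([-0.03 , -0.024, -0.043]), 'gripper_force': np.float64(0.0), 'opening': np.float64(0.093)}
scene machine []
scene handle_hinge []
scene handle_bar [([0.458, 0.086, 0.227], 0.62, [363, 199])]
scene lock_mouth [([0.546, -0.034, 0.146], 0.58, [305, 243])]
scene key [([0.57, -0.371, 0.049], 0.6, [170, 267]), ([0.558, 0.373, -0.003], 0.45, [476, 316])]
scene stand [([0.567, -0.369, -0.002], 0.8, [175, 282]), ([0.557, -0.482, -0.005], 0.58, [135, 275])]
scene cup [([0.383, 0.296, 0.008], 0.77, [441, 262])]
scene jug [([0.556, 0.377, -0.001], 0.95, [478, 315])]
side machine [([0.558, 0.096, 0.001], 0.9, [299, 256])]
side handle_hinge [([0.382, 0.291, 0.008], 0.46, [198, 245])]
side handle_bar [([0.452, 0.088, 0.223], 0.66, [262, 189])]
side lock_mouth [([0.545, -0.035, 0.144], 0.63, [331, 230])]
side key [([0.568, -0.367, 0.043], 0.67, [455, 343])]
side stand [([0.569, -0.373, -0.002], 0.9, [455, 362]), ([0.551, -0.479, -0.003], 0.69, [498, 402])]
side cup [([0.382, 0.29, 0.008], 0.71, [199, 245])]
side jug [([0.558, 0.377, 0.001], 0.57, [239, 214])]
```

```bash
python3 - <<'E'
import cv2,numpy as np
a=cv2.imread("pics/scene1.png")[120:360,60:560];cv2.imwrite("pics/v1.png",cv2.resize(a,None,fx=1.5,fy=1.5))
b=cv2.imread("pics/side1.png")[120:460,150:560];cv2.imwrite("pics/v2.png",cv2.resize(b,None,fx=1.6,fy=1.6))
E
```

```text
(no output)
```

View pics/v1.png

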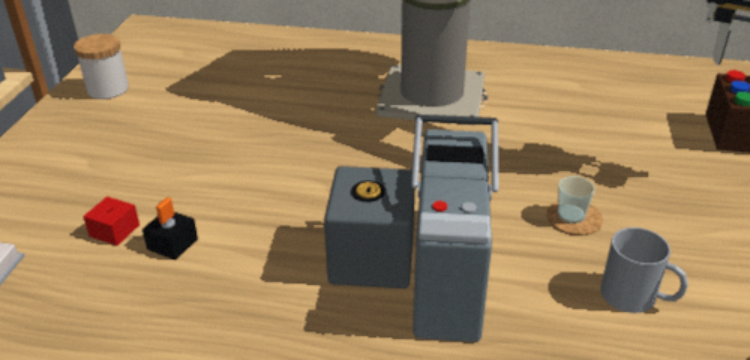

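View pics/v2.png

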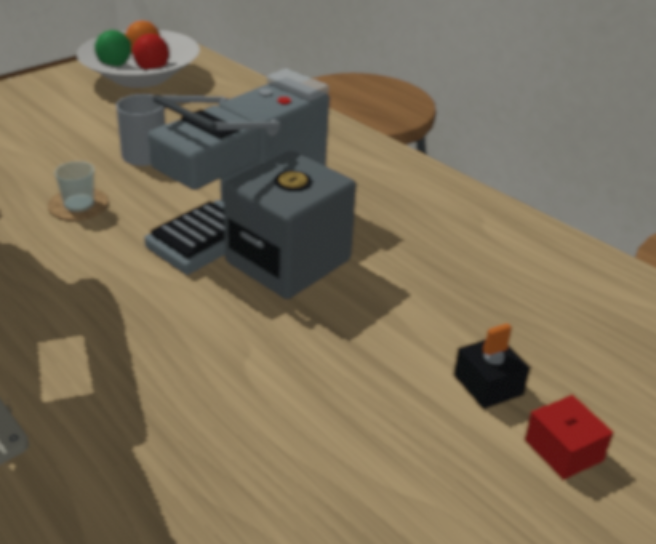

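The black stand at scene pixel (175,282) holds the orange key. The red block at (135,275) only has the same shape and its slot is empty, so the black one is meant. The machine is yawed about +5°, and the handle is shut at (363,199). I'll check the key in a close-up before grasping it. Bar first.

```bash
cat >> h.py <<'E'
def inc(P,ydir=None):
    "tool increments to world P; ydir: world angle (deg) of the tool y line"
    s=robot.read_state();r=R.from_rotvec(s["orientation"])
    d=r.inv().apply(np.array(P)-s["tool_pos"])*1000;y=r.apply([0,1,0]);a=np.degrees(np.arctan2(y[1],y[0]))
    w=None if ydir is None else (a-ydir+90)%180-90
    print("t",round(s["t"],2),"pos",np.round(s["tool_pos"],4),"yang",round(a,2),"F",np.round(s["force"],1),"open",round(s["opening"],4),"gf",round(s["gripper_force"],1))
    print("inc",np.round(d,1),"yaw",w if w is None else round(w,1))
E
python3 -c "
from h import *
inc([.455,.087,.31],5)"
```

```text
t 0.9 pos [0.1937 0.5679 0.2186] yang 71.16 F [ 0.3 -0.3 -0.2] open 0.0933 gf 0.0
inc [-402.5 -370.7  -91.3] yaw 66.2
```

{"name": "play_rows", "arguments": {
  "increments": "-40 -37 -50 8 -1;-80 -74 -92 16 -1;-120 -111 -92 24 -1;-160 -148 -92 32 -1;-200 -185 -92 40 -1;-240 -222 -92 48 -1;-280 -259 -92 56 -1;-320 -296 -92 62 -1;-360 -333 -92 66 -1;-390 -360 -92 66 -1;-403 -371 -92 66 -1;-403 -371 -92 66 -1;-403 -371 -92 66 -1;-403 -371 -92 66 -1"
}}

```text
t: 2.3
tool_pos: [0.4553, 0.0864, 0.3106]
orientation: [-2.121, -2.317, -0.0]
force: [0.2, 0.7, -0.5]
opening: 0.0931
gripper_force: 0.0
```

```bash
python3 - <<'E'
from h import *
inc([.455,.087,.206],5)
a=robot.read_camera("wrist")
for n in ["handle_bar","lock_mouth","handle_hinge"]:
    for d in robot.landmark_of("wrist",n): print(n,np.round(d["centre"],4),round(d["conf"],2),proj("wrist",d["centre"])[0].astype(int))
cv2.imwrite("pics/w1.png",a)
for y in(-58,58):print(proj("wrist",[.455-.087e-3*y,.087+.001*y,.225]))
E
```

```text
t 2.3 pos [0.4553 0.0864 0.3106] yang 5.07 F [ 0.2  0.7 -0.5] open 0.0931 gf 0.0
inc [  0.5  -0.2 104.6] yaw 0.1
handle_bar [0.457  0.0881 0.2256] 0.67 [316 238]
lock_mouth [ 0.5482 -0.0362  0.1395] 0.65 [384 326]
[[313.09015551 306.47605089]]
[[314.02902305 164.07333086]]
```

View pics/w1.png

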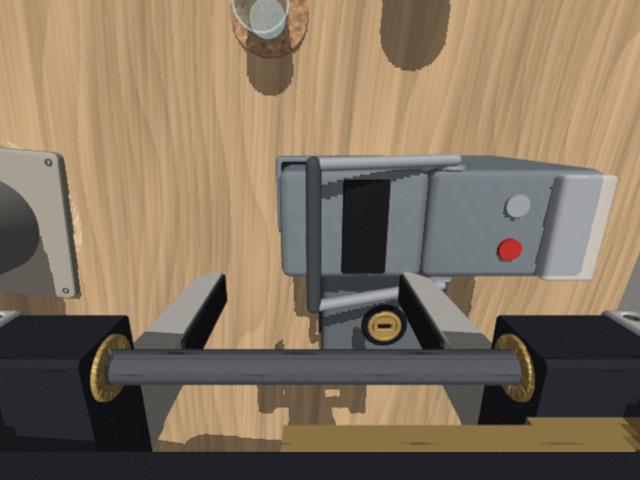

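The wrist view shows the bar vertical at column 314, rows 158–310, matching my projection. The lock is at (384,326). Descending and pinching the bar.

{"name": "play_rows", "arguments": {
  "increments": "0 1 25 0 -1;0 1 60 0 -1;0 1 90 0 -1;0 1 104 0 -1;0 1 104 0 -1;0 1 104 0 1;0 1 104 0 1;0 1 104 0 1;0 1 104 0 1;0 1 104 0 1;0 1 104 0 1;0 1 104 0 1;0 1 104 0 1",
  "force": 40
}}

```text
t: 3.8
tool_pos: [0.4563, 0.0867, 0.2066]
orientation: [-2.119, -2.319, 0.0]
force: [-0.1, -0.4, 0.4]
opening: 0.0341
gripper_force: 0.0
```

{"name": "play_rows", "arguments": {
  "increments": "0 0 0 0 1;0 0 0 0 1;0 0 0 0 1;0 0 0 0 1;0 0 0 0 1;0 0 0 0 1"
}}

```text
t: 4.4
tool_pos: [0.4562, 0.0867, 0.2066]
orientation: [-2.119, -2.319, 0.0]
force: [-1.9, -0.3, 0.9]
opening: 0.0108
gripper_force: 40.0
```

{"name": "play_rows", "arguments": {
  "increments": "0 2 -5 0 1;0 4 -10 0 1;0 9 -20 0 1;0 14 -30 0 1;0 21 -39 0 1;0 28 -47 0 1;0 36 -55 0 1;0 45 -62 0 1;0 54 -68 0 1;0 63 -73 0 1;0 73 -78 0 1;0 75 -79 0 1;0 75 -79 0 1;0 75 -79 0 1;0 75 -79 0 1;0 75 -79 0 1"
}}

```text
t: 6.0
tool_pos: [0.5309, 0.0935, 0.2895]
orientation: [2.118, 2.319, 0.001]
force: [-15.0, -2.2, 10.1]
opening: 0.0107
gripper_force: 40.0
```

```bash
python3 - <<'E'
from h import *
inc([.455,.087,.206],5)
a=robot.read_camera("side")
for c in ["side","scene"]:
    if c=="scene":robot.read_camera(c)
    for d in robot.landmark_of(c,"handle_bar"): print(c,np.round(d["centre"],4),round(d["conf"],2),proj(c,d["centre"])[0].astype(int))
cv2.imwrite("pics/s2.png",cv2.resize(a[100:340,150:470],None,fx=2,fy=2))
E
```

```text
t 6.0 pos [0.5309 0.0935 0.2895] yang 5.17 F [-15.   -2.2  10.1] open 0.0107 gf 40.0
inc [  0.4 -76.2  83.4] yaw 0.2
side [0.5281 0.0935 0.3024] 0.77 [288 146]
scene [0.5301 0.0925 0.3041] 0.63 [365 185]
```

View pics/s2.png

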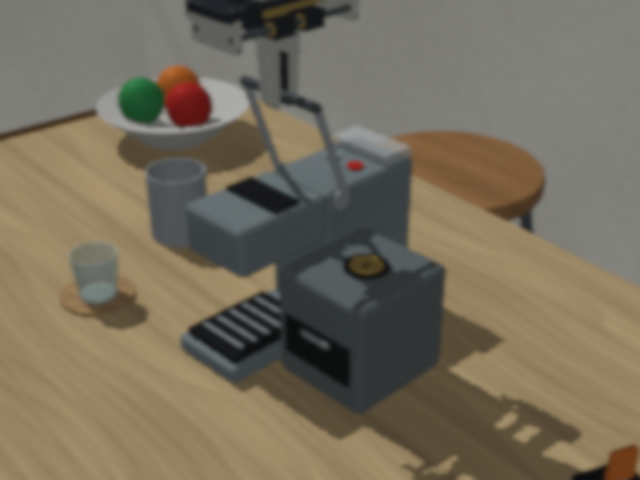

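The handle is fully up: bar at z 0.303, with the stop reaction felt at the wrist. Easing it down at about 0.44 rad/s.

{"name": "play_rows", "arguments": {
  "increments": "0 -6.6 3.5 0 1;0 -11.6 5.9 0 1;0 -16.5 8.4 0 1;0 -21.2 11.2 0 1;0 -25.9 14.2 0 1;0 -30.4 17.4 0 1;0 -34.7 20.8 0 1;0 -38.9 24.4 0 1;0 -43 28.1 0 1;0 -46.9 32 0 1;0 -50.6 36.1 0 1;0 -54.1 40.4 0 1;0 -57.4 44.8 0 1;0 -60.6 49.3 0 1;0 -63.5 54 0 1;0 -66.2 58.8 0 1;0 -68.8 63.7 0 1;0 -71.1 68.7 0 1;0 -73.2 73.8 0 1;0 -75 79 0 1"
}}

```text
t: 8.2
tool_pos: [0.4567, 0.0868, 0.2084]
orientation: [2.118, 2.319, 0.001]
force: [-7.4, 0.1, -1.4]
opening: 0.0107
gripper_force: 40.0
```

{"name": "play_rows", "arguments": {
  "increments": "0 0 1 0 1;0 0 2 0 1;0 0 3 0 1;0 0 3 0 1;0 0 3 0 1"
}}

```text
t: 8.7
tool_pos: [0.4563, 0.0868, 0.2066]
orientation: [2.119, 2.319, 0.0]
force: [-14.8, -2.6, 8.1]
opening: 0.0107
gripper_force: 40.0
```

```bash
python3 - <<'E'
from h import *
for c in ["side","scene"]:
    robot.read_camera(c)
    for d in robot.landmark_of(c,"handle_bar"): print(c,np.round(d["centre"],4),round(d["conf"],2),proj(c,d["centre"])[0].astype(int))
inc([.57,-.37,.2],5)
E
```

```text
side [0.4542 0.088  0.2232] 0.67 [262 189]
scene [0.4542 0.0883 0.2288] 0.96 [364 197]
t 8.9 pos [0.4563 0.0867 0.2066] yang 5.17 F [-15.5  -1.8   8.9] open 0.011 gf 40.0
inc [-465.1   72.     6.7] yaw 0.2
```

{"name": "play_rows", "arguments": {
  "increments": "0 0 2 0 1;0 0 4 0 1;0 0 5 0 1;0 0 5 0 1"
}}

```text
t: 9.3
tool_pos: [0.4565, 0.0868, 0.2061]
orientation: [2.117, 2.318, 0.002]
force: [-33.6, -3.5, 40.1]
opening: 0.0107
gripper_force: 40.0
```

Commanding 5 mm lower moved the bar only 0.5 mm and the force rose to 40 N, so it's on the hard stop and shut. Backing off and releasing.

{"name": "play_rows", "arguments": {
  "increments": "0 0 -3 0 1;0 0 -5 0 1;0 0 -5 0 0.3;0 0 -5 0 -0.5;0 0 -5 0 -1;0 0 -5 0 -1;0 0 -5 0 -1;0 0 -5 0 -1;0 0 -15 0 -1;0 0 -40 0 -1;0 0 -80 0 -1;0 0 -100 0 -1;0 0 -110 0 -1"
}}

```text
t: 10.6
tool_pos: [0.4573, 0.0868, 0.312]
orientation: [2.117, 2.317, 0.005]
force: [0.6, -0.1, 0.1]
opening: 0.0914
gripper_force: 0.0
```

```bash
python3 - <<'E'
from h import *
robot.read_camera("wrist")
for n in ["handle_bar","lock_mouth"]:
    for d in robot.landmark_of("wrist",n): print(n,np.round(d["centre"],4),round(d["conf"],2))
robot.read_camera("side")
for d in robot.landmark_of("side","handle_bar"): print(np.round(d["centre"],4),round(d["conf"],2))
inc([.55,-.37,.25],5)
E
```

```text
handle_bar [0.4575 0.0833 0.2271] 0.75
lock_mouth [ 0.5474 -0.0331  0.1376] 0.58
[0.4513 0.0864 0.2219] 0.77
[0.3814 0.2907 0.0082] 0.33
t 10.85 pos [0.4557 0.0866 0.307 ] yang 5.16 F [-0.   1.1 -0.5] open 0.0931 gf 0.0
inc [-463.3   53.    56.9] yaw 0.2
```

{"name": "play_rows", "arguments": {
  "increments": "-40 25 0 0 -1;-80 50 0 0 -1;-115 70 10 0 -1;-129 79 25 0 -1;-129 79 30 0 -1;-129 79 30 0 -1;-129 79 30 0 -1"
}}

```text
t: 11.55
tool_pos: [0.546, -0.0338, 0.2785]
orientation: [-2.118, -2.319, 0.0]
force: [0.7, 0.5, -0.0]
opening: 0.0932
gripper_force: 0.0
```

```bash
python3 - <<'E'
from h import *
inc([.55,-.37,.25],5)
a=robot.read_camera("wrist");cv2.imwrite("pics/w2.png",a)
for d in robot.landmark_of("wrist","lock_mouth"): print(np.round(d["centre"],4),round(d["conf"],2),proj("wrist",d["centre"])[0])
for d in robot.landmark_of("wrist","machine"): print("m",np.round(d["centre"],4),round(d["conf"],2))
u,v=proj("wrist",[.546,-.035,.143])[0];print(u,v,robot.calibration("wrist"))
u,v=int(u),int(v);cv2.imwrite("pics/w2c.png",cv2.resize(a[v-60:v+60,u-80:u+80],None,fx=4,fy=4,interpolation=cv2.INTER_CUBIC))
E
```

```text
t 11.55 pos [ 0.546  -0.0338  0.2785] yang 5.2 F [ 0.7  0.5 -0. ] open 0.0932 gf 0.0
inc [-335.2  -26.5   28.3] yaw 0.2
[ 0.5485 -0.0339  0.1366] 0.6 [315.23763228 220.69677195]
312.3304489586602 223.2063067582493 {'vertical_fov': 70.8446217123009, 'cx': 312.1443355408406, 'cy': 233.13074876839408, 'rvec': array([-2.84491008, -0.12963638, -0.02130628]), 'tvec': array([-0.54057059, -0.13139883,  0.42396461])}
```

View pics/w2c.png

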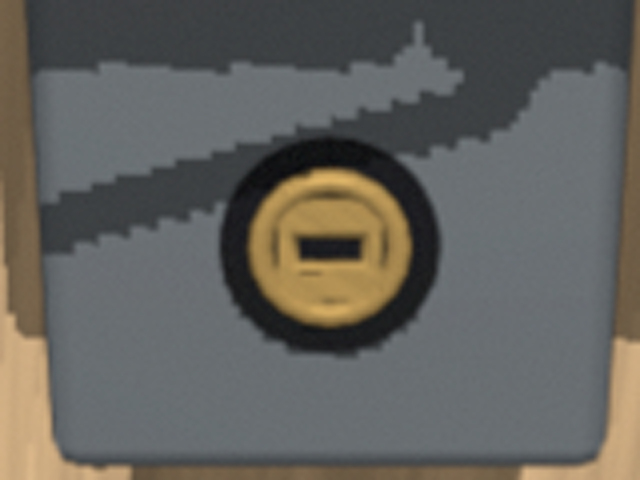

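The slot shows at wrist pixel (314.5, 224.8). It lies level in the picture, so it runs along tool y at about 5.2°. Next, over the key.

```bash
python3 - <<'E'
from h import *
a=cv2.imread("pics/w2.png").astype(int)
b,g,r=a[...,0],a[...,1],a[...,2]
m=((r>120)&(r-b>60)).astype(np.uint8)
w=np.zeros_like(m);w[195:255,280:350]=1;m*=w
c=max(cv2.findContours(m,0,1)[0],key=cv2.contourArea);(x,y),rad=cv2.minEnclosingCircle(c);e=cv2.fitEllipse(c);print(x,y,rad,e)
s=np.zeros_like(m);yy,xx=np.mgrid[:480,:640]
d=(a.sum(2)<150)&(np.hypot(xx-x,yy-y)<14);print("slot",xx[d].mean(),yy[d].mean(),d.sum(),cv2.minAreaRect(np.c_[xx[d],yy[d]].astype(np.float32)))
for p in [(x,y),e[0],(xx[d].mean(),yy[d].mean())]:print(ray("wrist",*p,.143))
inc([.569,-.37,.1805],5)
E
```

```text
314.17132568359375 224.06375122070312 19.828876495361328 ((314.029296875, 224.16542053222656), (37.58155822753906, 38.64043426513672), 87.86023712158203)
slot 313.9230769230769 224.69230769230768 65 ((314.0, 225.0), (4.0, 14.0), 90.0)
[ 0.54777359 -0.03566444  0.143     ]
[ 0.5476516  -0.03577359  0.143     ]
[ 0.54760051 -0.03628658  0.143     ]
t 11.7 pos [ 0.5466 -0.0338  0.2797] yang 5.23 F [-0.2 -0.8  0.8] open 0.0926 gf 0.0
inc [-336.8   -8.5   99.2] yaw 0.2
```

{"name": "play_rows", "arguments": {
  "increments": "-45 -1 0 0 -1;-90 -3 0 0 -1;-135 -4 0 0 -1;-180 -5 0 0 -1;-225 -6 0 0 -1;-270 -7 20 0 -1;-305 -8 50 0 -1;-325 -8 80 0 -1;-337 -8 98 0 -1;-337 -8 98 0 -1;-337 -8 98 0 -1;-337 -8 98 0 -1"
}}

```text
t: 12.9
tool_pos: [0.5704, -0.3703, 0.1835]
orientation: [2.115, 2.318, 0.001]
force: [0.8, 1.3, 0.4]
opening: 0.0928
gripper_force: 0.0
```

```bash
python3 - <<'E'
from h import *
inc([.569,-.37,.1805],5)
a=robot.read_camera("wrist");cv2.imwrite("pics/w3.png",a)
for n in ["key","stand"]:
  for d in robot.landmark_of("wrist",n): print(n,np.round(d["centre"],4),round(d["conf"],2),proj("wrist",d["centre"])[0])
u,v=proj("wrist",[.569,-.37,.07])[0].astype(int);print(u,v)
cv2.imwrite("pics/w3c.png",cv2.resize(a[v-100:v+100,u-120:u+120],None,fx=3,fy=3,interpolation=cv2.INTER_CUBIC))
E
```

```text
t 12.9 pos [ 0.5704 -0.3703  0.1835] yang 5.25 F [0.8 1.3 0.4] open 0.0928 gf 0.0
inc [ 0.4 -1.3  3. ] yaw 0.2
key [ 0.5753 -0.3673  0.0426] 0.61 [318.61200479 217.79857275]
stand [ 0.5733 -0.3723 -0.0006] 0.9 [315.69048231 212.14881443]
stand [ 0.5558 -0.4827 -0.0038] 0.65 [291.70674582 302.42688142]
311 228
```

View pics/w3c.png

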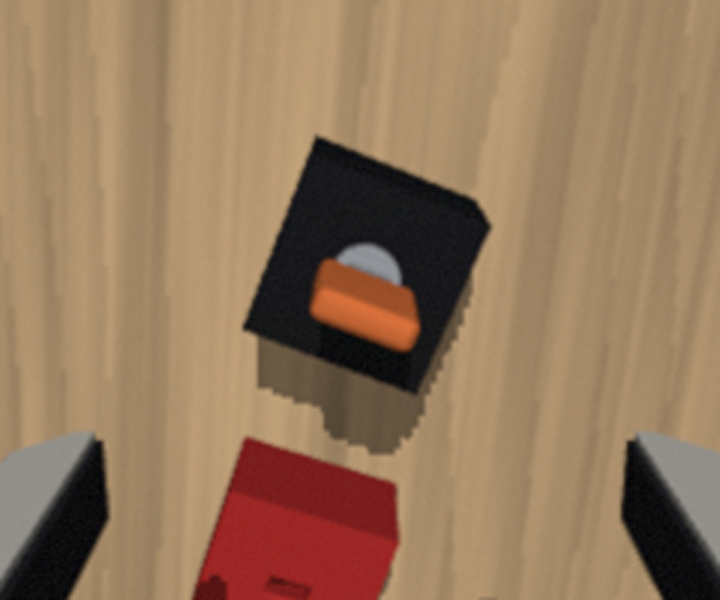

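The crop confirms it: the orange key stands in the black stand, with the bow's top face around crop (365,320). The empty red stand is below it. I'll work out the bow's pose.

```bash
python3 - <<'E'
from h import *
a=cv2.imread("pics/w3.png").astype(int)
b,g,r=a[...,0],a[...,1],a[...,2]
yy,xx=np.mgrid[:480,:640];W=(abs(xx-311)<60)&(abs(yy-225)<40)
o=W&(r-b>80)&(g>40); print(o.sum(), np.percentile(r[o],[5,25,50,75,95]))
for th in (190,200):
    m=(o&(r>th)).astype(np.uint8);c=max(cv2.findContours(m,0,1)[0],key=cv2.contourArea)
    box=cv2.boxPoints(cv2.minAreaRect(c));P=np.array([ray("wrist",*p,.091) for p in box])
    print(th,m.sum(),box.round(1).tolist());print(P.round(4)[:,:2].tolist(),P.mean(0))
    e=[P[1]-P[0],P[2]-P[1]];print([ (round(np.hypot(*v[:2])*1e3,1),round(np.degrees(np.arctan2(v[1],v[0])),1)) for v in e])
# collar / stand top
k=W&(abs(r-b)<25)&(r>110);print("collar",k.sum(),xx[k].mean(),yy[k].mean())
m=(W|True)&(a.sum(2)<110)&(abs(xx-311)<60)&(abs(yy-215)<60)
E
```

```text
687 [130.3 154.  163.  198.5 214. ]
190 241 [[295.70001220703125, 230.39999389648438], [298.3999938964844, 223.3000030517578], [329.1000061035156, 235.0], [326.3999938964844, 242.10000610351562]]
[[0.5557, -0.3669], [0.5574, -0.3609], [0.5825, -0.3684], [0.581, -0.3744]] [ 0.56917582 -0.36765852  0.091     ]
[(np.float64(6.2), np.float64(74.4)), (np.float64(26.2), np.float64(-16.4))]
200 157 [[296.70001220703125, 228.39999389648438], [298.5, 223.60000610351562], [328.6000061035156, 235.39999389648438], [326.79998779296875, 240.10000610351562]]
[[0.5564, -0.3652], [0.5575, -0.3612], [0.5822, -0.3687], [0.5811, -0.3727]] [ 0.56930304 -0.36694207  0.091     ]
[(np.float64(4.2), np.float64(74.1)), (np.float64(25.8), np.float64(-16.9))]
collar 144 314.4513888888889 214.95138888888889
```

```bash
python3 - <<'E'
from h import *
inc([.5693,-.3685,.052],73.5)
E
```

```text
t 13.05 pos [ 0.5701 -0.3705  0.1829] yang 5.24 F [-0.3  0.6 -0.6] open 0.0929 gf 0.0
inc [  2.4  -0.9 130.9] yaw -68.3
```

{"name": "play_rows", "arguments": {
  "increments": "2 -1 0 -8.5 -1;2 -1 0 -17 -1;2 -1 10 -25.5 -1;2 -1 20 -34 -1;2 -1 30 -42.5 -1;2 -1 40 -51 -1;2 -1 50 -59.5 -1;2 -1 60 -68.3 -1;2 -1 60 -68.3 -1;2 -1 60 -68.3 -1"
}}

```text
t: 14.05
tool_pos: [0.5681, -0.3689, 0.1214]
orientation: [0.458, 3.107, -0.0]
force: [-0.1, 0.6, -0.3]
opening: 0.0927
gripper_force: 0.0
```

```bash
python3 - <<'E'
from h import *
inc([.5693,-.3685,.052],73.5)
a=robot.read_camera("wrist");cv2.imwrite("pics/w4.png",a)
b,g,r=[a[...,i].astype(int) for i in range(3)]
yy,xx=np.mgrid[:480,:640];o=(r-b>80)&(g>40)&(r>190)
u,v=proj("wrist",[.5693,-.3685,.091])[0];o&=(abs(xx-u)<60)&(abs(yy-v)<60);print(u,v,o.sum())
c=max(cv2.findContours(o.astype(np.uint8),0,1)[0],key=cv2.contourArea)
box=cv2.boxPoints(cv2.minAreaRect(c));P=np.array([ray("wrist",*p,.091) for p in box])
print(box.round(1).tolist(),P.round(4)[:,:2].tolist(),P.mean(0))
e=[P[1]-P[0],P[2]-P[1]];print([ (round(np.hypot(*v[:2])*1e3,1),round(np.degrees(np.arctan2(v[1],v[0])),1)) for v in e])
E
```

```text
t 14.05 pos [ 0.5681 -0.3689  0.1214] yang 73.24 F [-0.1  0.6 -0.3] open 0.0927 gf 0.0
inc [-1.   0.7 69.4] yaw -0.3
314.7064469814715 268.6510851006678 324
[[309.0, 248.0], [319.0, 248.0], [319.0, 278.0], [309.0, 278.0]] [[0.5552, -0.3679], [0.5569, -0.3621], [0.5762, -0.3677], [0.5744, -0.3738]] [ 0.56566491 -0.36787309  0.091     ]
[(np.float64(6.1), np.float64(73.2)), (np.float64(20.1), np.float64(-16.4))]
```

View pics/w4.png

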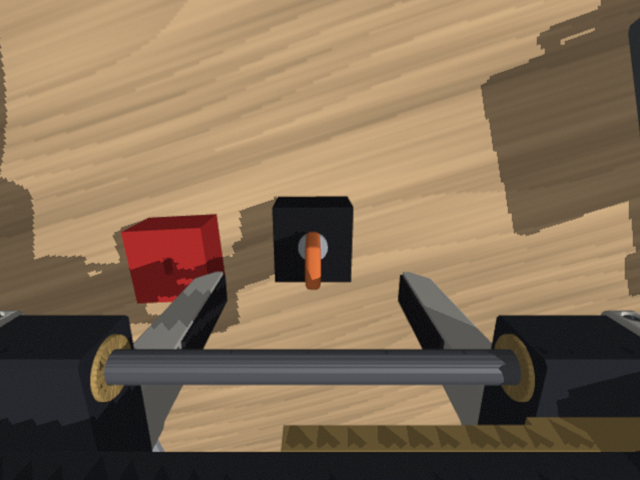

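The key sits upright under the fingers at (314,268), aligned with the pads. Descending and gripping.

{"name": "play_rows", "arguments": {
  "increments": "0 0 15 0 -0.3;0 0 35 0 -0.3;0 0 55 0 -0.3;0 0 65 0 -0.3;0 0 69 0 -0.3;0 0 69 0 -0.3;0 0 69 0 1;0 0 69 0 1;0 0 69 0 1;0 0 69 0 1;0 0 69 0 1;0 0 69 0 1;0 0 69 0 1;0 0 69 0 1;0 0 69 0 1;0 0 69 0 1",
  "force": 50
}}

```text
t: 15.7
tool_pos: [0.5677, -0.3691, 0.0516]
orientation: [-0.452, -3.109, -0.0]
force: [0.1, 0.9, 1.2]
opening: 0.0099
gripper_force: 50.0
```

{"name": "play_rows", "arguments": {
  "increments": "0 0 -10 0 1;0 0 -30 0 1;0 0 -60 0 1;0 0 -100 0 1;0 0 -140 0 1;0 0 -180 0 1;0 0 -200 0 1;0 0 -200 0 1;0 0 -200 0 1"
}}

```text
t: 16.6
tool_pos: [0.5678, -0.3691, 0.2517]
orientation: [0.452, 3.108, -0.0]
force: [0.2, -0.4, -1.5]
opening: 0.0097
gripper_force: 50.0
```

```bash
python3 - <<'E'
from h import *
inc([.5477,-.0358,.235],95.2)
E
```

```text
t 16.6 pos [ 0.5678 -0.3691  0.2517] yang 73.46 F [ 0.2 -0.4 -1.5] open 0.0097 gf 50.0
inc [114.2 313.8  16.6] yaw -21.7
```

{"name": "play_rows", "arguments": {
  "increments": "14 39 0 -3 1;28 78 0 -6 1;42 117 0 -9 1;56 156 0 -12 1;70 195 0 -15 1;84 234 0 -18 1;98 270 0 -21.7 1;108 297 0 -21.7 1;114 314 10 -21.7 1;114 314 17 -21.7 1;114 314 17 -21.7 1;114 314 17 -21.7 1"
}}

```text
t: 17.8
tool_pos: [0.5472, -0.0365, 0.2334]
orientation: [0.14, -3.136, -0.0]
force: [-0.5, -0.1, -0.5]
opening: 0.0097
gripper_force: 50.0
```

```bash
python3 - <<'E'
from h import *
inc([.5477,-.0358,.235],95.2)
w=robot.read_camera("wrist");s=robot.read_camera("side");c=robot.read_camera("scene")
def crop(a,u,v,h,k): u,v=int(u),int(v);return cv2.resize(a[v-h:v+h,u-h:u+h],(k,k),interpolation=cv2.INTER_CUBIC)
T=robot.read_state()["tool_pos"]
us=[proj(n,[T[0],T[1],.2])[0] for n in("wrist","side","scene")];print(us)
for n in("side","scene"):
    print(n,proj(n,[[*T[:2],T[2]-.007-.03],[*T[:2],T[2]-.007],[.5477,-.0358,.143]]).round(1).tolist())
    for q in("key","lock_mouth"):
        for d in robot.landmark_of(n,q):print(q,np.round(d["centre"],4),round(d["conf"],2))
cv2.imwrite("pics/k5.png",np.hstack([crop(w,*us[0],70,400),crop(s,*us[1],40,400)]))
cv2.imwrite("pics/w5.png",w);cv2.imwrite("pics/s5.png",s);cv2.imwrite("pics/c5.png",c)
E
```

```text
t 17.8 pos [ 0.5472 -0.0365  0.2334] yang 95.12 F [-0.5 -0.1 -0.5] open 0.0097 gf 50.0
inc [-0.5  0.6 -1.6] yaw -0.1
[array([312.60068528, 265.45944577]), array([333.56004257, 207.60165094]), array([304.16702614, 225.20205892])]
side [[333.5, 208.5], [333.9, 195.9], [332.5, 230.6]]
key [ 0.5467 -0.0321  0.2216] 0.68
key [ 0.559   0.0954 -0.0017] 0.34
lock_mouth [ 0.5459 -0.0357  0.1447] 0.49
lock_mouth [0.382  0.2912 0.0073] 0.25
scene [[304.2, 226.0], [304.0, 214.8], [304.9, 245.5]]
key [0.4539 0.0839 0.2278] 0.56
key [ 0.5518 -0.037   0.232 ] 0.51
lock_mouth [ 0.5484 -0.0359  0.1456] 0.5
```

View pics/k5.png

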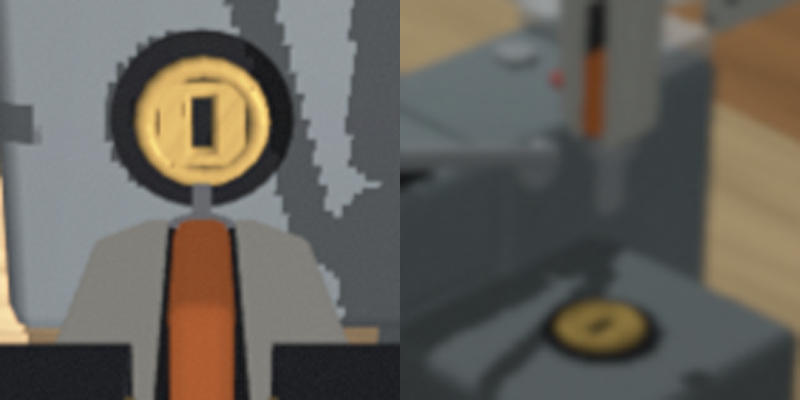

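In the wrist crop the blade at column 312.7 lines up with the slot. Now checking the fore-aft offset from the visible collar and tip edges.

```bash
python3 - <<'E'
from h import *
s=robot.read_state();r=R.from_rotvec(s["orientation"]);T=s["tool_pos"];print(T,r.apply([1,0,0]).round(3))
for n,d,z in(("collar edge(bottom)",11,7),("tip",6,37),("tip",4,37),("tip c",0,37)):
    for sg in(1,-1):print(n,sg*d,proj("wrist",T+r.apply([sg*d/1e3,0,z/1e3]))[0].round(1))
a=cv2.imread("pics/w5.png").astype(int)
print(a[245:280,313].tolist())
b,rr=a[...,0],a[...,2]
yy,xx=np.mgrid[:480,:640];m=(rr>120)&(rr-b>50)&(abs(xx-313)<30)&(yy<262)&(yy>200)
c=max(cv2.findContours(m.astype(np.uint8),0,1)[0],key=cv2.contourArea);e=cv2.fitEllipse(cv2.convexHull(c));print(e)
d=(a.sum(2)<150)&(np.hypot(xx-e[0][0],yy-e[0][1])<14);print("slot",xx[d].mean(),yy[d].mean(),d.sum())
for p in(e[0],(xx[d].mean(),yy[d].mean())):
    Q=ray("wrist",*p,.143);print(Q,"rel tool mm",r.inv().apply(Q-T)*1e3)
E
```

```text
[ 0.54804146 -0.0361347   0.23492807] [-0.996 -0.089 -0.   ]
collar edge(bottom) 11 [312.7 266.1]
collar edge(bottom) -11 [312.7 302.1]
tip 6 [312.6 255.4]
tip -6 [312.6 272.7]
tip 4 [312.6 258.3]
tip -4 [312.6 269.9]
tip c 0 [312.6 264.1]
tip c 0 [312.6 264.1]
[[45, 49, 50], [65, 102, 123], [87, 148, 182], [95, 161, 197], [101, 172, 211], [109, 184, 224], [109, 185, 225], [95, 162, 198], [72, 121, 148], [85, 142, 174], [99, 165, 204], [106, 180, 221], [108, 182, 223], [106, 168, 201], [107, 132, 146], [109, 105, 105], [109, 105, 103], [110, 106, 103], [109, 105, 103], [109, 105, 103], [109, 105, 103], [109, 104, 103], [108, 104, 102], [108, 104, 103], [107, 105, 102], [107, 102, 101], [91, 95, 113], [52, 80, 132], [40, 74, 139], [41, 76, 140], [40, 74, 140], [39, 74, 140], [38, 74, 139], [42, 75, 140], [39, 74, 138]]
((312.6251220703125, 237.12796020507812), (44.933170318603516, 46.60869216918945), 87.18571472167969)
slot 312.4347826086956 237.58695652173913 92
[ 0.5472012  -0.03613954  0.143     ] rel tool mm [8.75036224e-01 8.37565612e-02 9.19277117e+01]
[ 0.54759762 -0.03625651  0.143     ] rel tool mm [ 4.90636839e-01 -6.81195051e-02  9.19278918e+01]
```

```bash
python3 - <<'E'
from h import *
a=cv2.imread("pics/w5.png").astype(int)
for c in(306,307,318,319):print(c,[tuple(x) for x in a[256:282,c].tolist()])
s=robot.read_state();r=R.from_rotvec(s["orientation"]);T=s["tool_pos"]
for z in(7,3,1,-3): print(z,[proj("wrist",T+r.apply([d/1e3,.0037,z/1e3]))[0].round(1).tolist() for d in(11,10.4,8.4)])
E
```

```text
306 [(109, 185, 224), (103, 174, 214), (90, 151, 185), (64, 98, 118), (48, 47, 50), (44, 39, 38), (44, 39, 39), (44, 41, 39), (44, 39, 39), (47, 42, 41), (82, 78, 75), (129, 126, 119), (154, 150, 143), (146, 142, 136), (125, 120, 116), (105, 104, 106), (82, 91, 122), (43, 74, 136), (34, 70, 135), (38, 72, 137), (39, 73, 137), (39, 73, 138), (40, 75, 138), (41, 75, 139), (41, 76, 138), (41, 75, 138)]
307 [(107, 184, 224), (103, 177, 218), (94, 159, 195), (69, 110, 134), (46, 48, 53), (42, 37, 35), (45, 41, 41), (45, 41, 40), (44, 39, 41), (43, 38, 38), (71, 68, 65), (122, 118, 113), (152, 148, 141), (143, 139, 133), (119, 116, 113), (97, 100, 110), (66, 86, 127), (40, 74, 137), (40, 74, 139), (39, 74, 138), (42, 76, 140), (38, 73, 138), (38, 72, 137), (41, 76, 139), (38, 73, 138), (42, 76, 140)]
318 [(106, 180, 221), (105, 180, 221), (98, 166, 204), (74, 118, 143), (46, 50, 55), (41, 37, 36), (47, 43, 42), (44, 40, 42), (42, 38, 38), (44, 40, 40), (76, 72, 69), (124, 121, 115), (154, 150, 142), (146, 141, 135), (124, 120, 115), (104, 103, 106), (81, 90, 121), (45, 76, 139), (39, 73, 139), (38, 72, 137), (39, 73, 137), (40, 75, 138), (39, 74, 138), (40, 74, 138), (38, 73, 138), (40, 75, 138)]
319 [(106, 180, 220), (109, 184, 224), (95, 161, 197), (65, 100, 120), (46, 45, 48), (45, 39, 39), (42, 39, 38), (46, 42, 42), (45, 40, 39), (45, 42, 41), (87, 82, 78), (133, 129, 123), (154, 150, 143), (149, 146, 139), (131, 127, 122), (110, 106, 105), (91, 95, 114), (53, 79, 134), (41, 76, 138), (37, 71, 136), (40, 74, 138), (40, 74, 138), (38, 73, 136), (40, 74, 138), (39, 74, 138), (40, 74, 138)]
7 [[319.4, 266.1], [319.4, 267.1], [319.4, 270.5]]
3 [[319.6, 268.9], [319.6, 270.0], [319.5, 273.4]]
1 [[319.6, 270.4], [319.6, 271.4], [319.6, 274.9]]
-3 [[319.8, 273.4], [319.8, 274.5], [319.8, 278.0]]
```

Collar and slot agree to within about 0.5 mm, so aligned. Descending to the mouth, then entering slowly.

{"name": "play_rows", "arguments": {
  "increments": "0.3 0 20 0 1;0.3 0 40 0 1;0.3 0 48 0 1;0.3 0 52 0 1;0.3 0 54 0 1;0.3 0 56 0 1;0.3 0 58 0 1;0.3 0 60 0 1;0.3 0 60 0 1"
}}

```text
t: 19.05
tool_pos: [0.5488, -0.0358, 0.1777]
orientation: [-0.141, 3.135, -0.001]
force: [-3.5, 0.3, 12.5]
opening: 0.0098
gripper_force: 50.0
```

{"name": "play_rows", "arguments": {
  "increments": "0.7 0 -1 0 1;1.2 0 -1 0 1;1.2 0 0 0 1;1.2 0 1 0 1;1.2 0 2 0 1;1.2 0 3 0 1;1.2 0 3 0 1"
}}

```text
t: 19.75
tool_pos: [0.5488, -0.036, 0.1771]
orientation: [-0.141, 3.131, -0.002]
force: [-7.5, 1.5, 24.2]
opening: 0.0097
gripper_force: 50.0
```

{"name": "play_rows", "arguments": {
  "increments": "0 0 -3 0 1;0 0 -6 0 1;0 0 -6 0 1;0 0 -6 0 1"
}}

```text
t: 20.15
tool_pos: [0.5462, -0.0358, 0.1773]
orientation: [0.141, -3.138, -0.0]
force: [-0.1, 0.1, 0.0]
opening: 0.0097
gripper_force: 50.0
```

```bash
python3 - <<'E'
from h import *
inc([.5477,-.0358,.235],95.2)
w=robot.read_camera("wrist");cv2.imwrite("pics/w6.png",w)
for n,i in(("side",(332,232)),("scene",(305,243))):
    globals()[n]=robot.read_camera(n)
def crop(a,u,v,h,k): return cv2.resize(a[v-h:v+h,u-h:u+h],(k,k),interpolation=cv2.INTER_CUBIC)
cv2.imwrite("pics/k6.png",np.hstack([crop(w,312,255,32,400),crop(side,333,222,25,400)]))
s=robot.read_state();r=R.from_rotvec(s["orientation"]);T=s["tool_pos"]
print(proj("wrist",[T+r.apply([d/1e3,0,.037]) for d in(6,0,-6)]+[T+r.apply([.011,.0037*0,.007])]).round(1).tolist(),r.apply([0,0,1]))
E
```

```text
t 20.15 pos [ 0.5462 -0.0358  0.1773] yang 95.16 F [-0.1  0.1  0. ] open 0.0097 gf 50.0
inc [ -1.4  -0.2 -57.7] yaw -0.0
[[312.6, 255.4], [312.6, 264.1], [312.6, 272.7], [312.6, 266.1]] [-1.03019617e-03  1.44390041e-04 -9.99999459e-01]
```

View pics/k6.png

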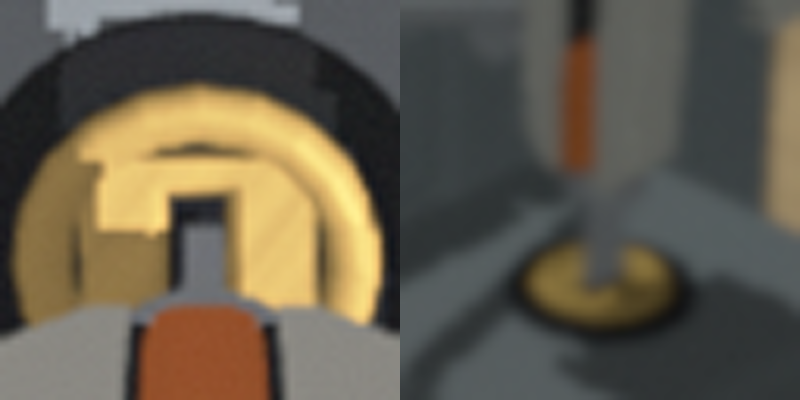

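The blade is now over the slot with zero contact force at the same height, so the tip is clear of the rim. Descending again.

{"name": "play_rows", "arguments": {
  "increments": "-0.3 0 1 0 1;-0.3 0 2 0 1;-0.3 0 3 0 1;-0.3 0 4 0 1;-0.3 0 5 0 1;-0.3 0 6 0 1;-0.3 0 6 0 1"
}}

```text
t: 21.0
tool_pos: [0.5465, -0.0358, 0.1714]
orientation: [0.141, -3.138, -0.0]
force: [-1.2, -0.6, 0.4]
opening: 0.0098
gripper_force: 50.0
```

The blade is in the slot with no load. Pushing on past the pins.

{"name": "play_rows", "arguments": {
  "increments": "0 0 1 0 1;0 0 2 0 1;0 0 3 0 1;0 0 4 0 1;0 0 5 0 1;0 0 6 0 1;0 0 7 0 1;0 0 7 0 1"
}}

```text
t: 21.8
tool_pos: [0.5467, -0.0371, 0.1655]
orientation: [-0.141, 3.138, -0.004]
force: [-5.1, -5.9, 5.0]
opening: 0.0095
gripper_force: 50.0
```

{"name": "play_rows", "arguments": {
  "increments": "0.4 0 1 1.5 1;0.4 0 2 -1.5 1;0.4 0 3 1.5 1;0.4 0 4 -1.5 1;0.4 0 5 1.5 1;0.4 0 6 -1.5 1;0.4 0 7 1.5 1;0.4 0 8 0 1;0.4 0 8 0 1"
}}

```text
t: 22.7
tool_pos: [0.5467, -0.0368, 0.1584]
orientation: [-0.142, 3.137, -0.003]
force: [-7.8, -2.8, 11.8]
opening: 0.0097
gripper_force: 50.0
```

{"name": "play_rows", "arguments": {
  "increments": "0.5 0 1 1.5 1;0.5 0 2 -1.5 1;0.5 0 3 1.5 1;0.5 0 4 -1.5 1;0.5 0 5 1.5 1;0.5 0 6 -1.5 1;0.5 0 7 1.5 1;0.5 0 8 0 1;0.5 0 8 0 1"
}}

```text
t: 23.6
tool_pos: [0.5464, -0.0363, 0.1495]
orientation: [-0.142, 3.137, -0.001]
force: [-2.6, -1.3, 5.6]
opening: 0.0099
gripper_force: 50.0
```

{"name": "play_rows", "arguments": {
  "increments": "0 0 1 1 1;0 0 2 -1 1;0 0 3 0 1;0 0 3 0 1"
}}

```text
t: 24.0
tool_pos: [0.5468, -0.0363, 0.1493]
orientation: [-0.141, 3.136, -0.002]
force: [-12.9, -0.5, 25.3]
opening: 0.0102
gripper_force: 50.0
```

```bash
python3 - <<'E'
from h import *
inc([.5477,-.0358,.150],95.2)
w=robot.read_camera("wrist");s=robot.read_camera("side")
def crop(a,u,v,h,k): return cv2.resize(a[v-h:v+h,u-h:u+h],(k,k),interpolation=cv2.INTER_CUBIC)
cv2.imwrite("pics/k7.png",np.hstack([crop(w,312,255,40,400),crop(s,333,222,25,400)]))
for d in robot.landmark_of("side","key"):print(np.round(d["centre"],4),round(d["conf"],2))
E
```

```text
t 24.0 pos [ 0.5468 -0.0363  0.1493] yang 95.13 F [-12.9  -0.5  25.3] open 0.0102 gf 50.0
inc [-1.   0.5 -0.7] yaw -0.1
[ 0.5461 -0.0338  0.1411] 0.38
```

View pics/k7.png

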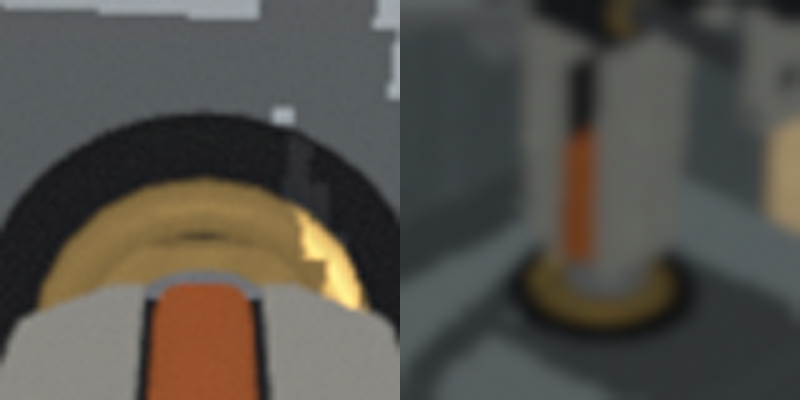

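The key is home: the collar sits on the brass and the stop is hard at 25 N. Easing the push and turning clockwise.

{"name": "play_rows", "arguments": {
  "increments": "0.3 0 -1 0 1;0.5 0 -1.5 4 1;0.5 0 -1.5 10 1;0.5 0 -1.5 16 1;0.5 0 -1.5 22 1;0.5 0 -1.5 28 1;0.5 0 -1.5 34 1;0.5 0 -1.5 40 1;0.5 0 -1.5 46 1;0.5 0 -1.5 50 1;0.5 0 -1.5 50 1",
  "force": 60
}}

```text
t: 25.25
tool_pos: [0.5468, -0.0353, 0.1494]
orientation: [1.2, 2.9, 0.003]
force: [-4.2, 3.1, 12.7]
opening: 0.0095
gripper_force: 60.0
```

```bash
python3 -c "
from h import *
inc([.5475,-.0361,.149],-2)
print(robot.read_state()['wrist_torque'])"
```

```text
t 25.25 pos [ 0.5468 -0.0353  0.1494] yang 45.04 F [-4.2  3.1 12.7] open 0.0095 gf 60.0
inc [-1.  -0.1  0.4] yaw 47.0
[0.53626841 0.86163267 0.07864332]
```

{"name": "play_rows", "arguments": {
  "increments": "0 0 0 6 1;0 0 0 12 1;0 0 0 18 1;0 0 0 24 1;0 0 0 30 1;0 0 0 36 1;0 0 0 41 1;0 0 0 45 1;0 0 0 48 1;0 0 0 48 1;0 0 0 48 1"
}}

```text
t: 26.35
tool_pos: [0.5479, -0.0351, 0.1495]
orientation: [2.273, 2.164, 0.008]
force: [2.2, 5.4, 8.7]
opening: 0.0096
gripper_force: 60.0
```

```bash
python3 - <<'E'
from h import *
inc([.5475,-.0361,.149],-2)
print(robot.read_state()['wrist_torque'])
w=robot.read_camera("wrist");s=robot.read_camera("side");cv2.imwrite("pics/w8.png",w)
def crop(a,u,v,h,k): return cv2.resize(a[v-h:v+h,u-h:u+h],(k,k),interpolation=cv2.INTER_CUBIC)
cv2.imwrite("pics/k8.png",np.hstack([crop(w,312,255,40,400),crop(s,333,222,25,400)]))
for n in("side","scene"):
    if n=="scene":robot.read_camera(n)
    for d in robot.landmark_of(n,"handle_bar"):print(np.round(d["centre"],4),round(d["conf"],2))
E
```

```text
t 26.35 pos [ 0.5479 -0.0351  0.1495] yang -2.81 F [2.2 5.4 8.7] open 0.0096 gf 60.0
inc [-1.  -0.4  0.5] yaw -0.8
[ 0.71062023 -0.23891777  0.11839927]
[0.4541 0.0868 0.2263] 0.65
[ 0.5578  0.3734 -0.0006] 0.43
[0.4592 0.0852 0.2275] 0.76
```

View pics/k8.png

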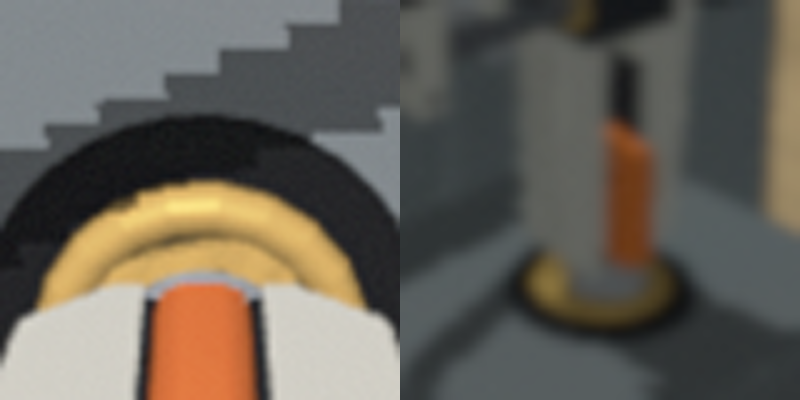

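The key is turned and seated, aligned in the pads. Torque is 0.118 N·m, near the stop value of 0.13, so a few degrees more for margin.

{"name": "play_rows", "arguments": {
  "increments": "0 0 0 2 1;0 0 0 4 1;0 0 0 5 1;0 0 0 5 1;0 0 0 5 1;0 0 0 5 1"
}}

```text
t: 27.2
tool_pos: [0.548, -0.0351, 0.1495]
orientation: [2.365, 2.063, 0.009]
force: [2.0, 3.9, 7.1]
opening: 0.0096
gripper_force: 60.0
```

```bash
python3 -c "
from h import *
inc([.5475,-.0361,.149],-2)
print(robot.read_state()['wrist_torque'])"
```

```text
t 27.2 pos [ 0.548  -0.0351  0.1495] yang -7.8 F [2.  3.9 7.1] open 0.0096 gf 60.0
inc [-1.  -0.4  0.5] yaw -5.8
[ 0.66329381 -0.33870504  0.15202374]
```

The torque is now 0.15 N·m, so the lock is against its stop. Handing in.

```bash
python3 -c "
from plant import robot
print(robot.close_job())"
```

```text
the job is handed in; nothing more can be done
None
```

I handed the job in at about 27 s: the handle went fully up and was eased shut, and the key is home in the lock, turned clockwise against its stop and still gripped at 60 N; the judge's verdict was not shown.

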